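Clear the jammed seed potato from the planting chute

TASK

A cut seed potato has jammed across the narrow throat of the green planting chute, its two ends caught under the yellow lips. Push it back up the slope, still on the chute's floor, until it is well clear of the lips, lift it out there, and lay it cut face down in the brown cardboard tray (not the white one); set it down, do not drop it.

Things in the scene. Friction and masses are not known exactly. Their poses are not given: they have to be found in the camera images.
- jammed_set: Jammed half seed potato: brown domed top with purple eyes, flat cream cut face below. 104 mm long (its y), 48 mm wide (its x; sides upright 7 to 20 mm above the cut face), 37 mm high, 80-150 g. Origin: centre of the cut face, z out of the dome. Starts flat on the sloping floor, about 18 mm uphill of point throat, x uphill within 7 degrees. Slides, does not roll, stays where left on the slope.
- chute: Fixed planting chute, plywood floor 360 mm long, sloping 12 degrees; green walls. Origin on the table below point throat; x level, pointing uphill, y across, z up. Downhill of the throat: open channel 70 mm wide inside, walls 40 mm high. Uphill, from 15 to 180 mm past point throat: open hopper 136 mm wide inside, walls 30 mm high, no end wall.
- throat (a point): Point on the middle of the chute's sloping floor at the throat, 75 mm above the table. Along the slope from -30 to +30 mm of it two yellow lips, 40 to 43 mm above the floor, cover both sides, leaving a 62 mm gap open down the middle for closed fingers all along the chute. A potato centred 65 to 110 mm uphill is well clear, with room for a finger on either side.
- card_tray: Brown cardboard tray, empty, open on top, fixed to the table left or right of the chute (a white plastic tray of the same size, with other potatoes in it, stands on the other side). 180 mm (its x) by 150 mm (its y) by 45 mm high outside, walls and floor 5 mm thick. Origin: centre of its underside, z up.
There are look-alikes about, which are no part of the job. Several things have the shape of the card_tray; the one meant has the colours described above.

How it is judged:
On the way, in this order (a step that is already met when the one before it is completed fails the run):
1. the potato pushed up the slope clear of the lips, still lying on the chute's floor (x of jammed_set in the frame of chute between 0.056 and 0.16 m and y of jammed_set in the frame of chute between -0.06 and 0.06 m and z of jammed_set in the frame of chute below 0.118 m and angle between jammed_set's own z axis and vertical below 0.45 rad), for 0.1 s.
2. the potato lifted out of the chute (z of jammed_set in the frame of chute above 0.14 m), for 0.1 s.
At the end, for the whole second after the job is handed in: The potato lies at rest inside the cardboard tray, on its floor (origin within 85 mm in x and 70 mm in y of the tray's centre and less than 20 mm above the tray's underside), cut face down within 11 degrees, released (x of jammed_set in the frame of card_tray between -0.085 and 0.085 m and y of jammed_set in the frame of card_tray between -0.07 and 0.07 m and z of jammed_set in the frame of card_tray between -0.005 and 0.02 m and angle between jammed_set's own z axis and vertical below 0.2 rad and linear speed of jammed_set below 0.02 m/s); the robot touches nothing.
It fails at once if the potato dropped into the tray (moving faster than 0.8 m/s inside it) (x of jammed_set in the frame of card_tray between -0.085 and 0.085 m and y of jammed_set in the frame of card_tray between -0.07 and 0.07 m and z of jammed_set in the frame of card_tray below 0.045 m and linear speed of jammed_set above 0.8 m/s).
It also fails if it takes over 58 s, if anything falls off the work surface, if the arm or the gripper's body presses on something with over 40 N, if the wrist force passes 120 N, or if a joint passes its speed limit or range.

ROBOT

A 6-joint arm with a two-finger parallel gripper is mounted at the origin on the work surface. World frame = base frame: x ahead of the robot, y to its left, z up, the work surface at z = 0. Lengths are in m, angles in rad, forces in N, time in s.
With the tool pointing down it reaches from about 0.325 to 0.775 m from the base axis. Payload 5.5 kg.
Tool frame: the origin (TCP) lies midway between the tips of the shut fingers; the grasp point (between the pads) lies 19 mm behind it (ctrl.hold_point_z is the distance from the TCP to the grasp point, in m); z points along the fingers, y is the line along which they close (so a half turn about z gives the same grasp; the last joint's range is limited). The gripper opens to 85 mm and grips with 20 to 120 N. Pads are 22 mm wide; open, the fingers measure 114 mm over their backs; the gripper's body (76 mm by 85 mm) begins 54 mm behind the grasp point. The pads swing forward as they close: fully open they stand 13 mm farther back than shut.
Start: joints at [1.148, 0.091, 1.231, -0, 1.82, -0.057], TCP at [0.215, 0.56, 0.231] pointing down, gripper open.
Joint ranges: [-2.87, 2.87], [-0.86, 2.18], [0.17, 2.46], [-1.51, 4.65], [0.06, 2.69], [-2.65, 2.65]. Speed limits (rad/s): [2.57, 2.57, 3.01, 3.14, 3.14, 3.14].

INTERFACE

Orientations are given as a unit quaternion [x, y, z, w].
In Python, from bench import ctrl gives the robot as it stands. Calls block until the motion is done:
- ctrl.reach(position, orientation): joint-space move of the TCP to a pose.
- ctrl.servo_line(position, frame=None, feed=0.15, until_force=None): straight line of the TCP; frame=None keeps the orientation; feed is the mean speed in m/s. With until_force (N) it stops when the force on the tool has changed by that much, and returns True; else False.
- ctrl.move_joints(angles): joint-space move.
- ctrl.set_gripper(opening): finger opening in m; the grip force is fixed at half the most; returns when the fingers have stopped.
- ctrl.hold(seconds).
- ctrl.ik(position, orientation): joint angles nearest the present ones, or None.
- ctrl.get_state(): the state.
- ctrl.read_camera(name): name is "scene" or "side" or "wrist"; returns (picture, depth): 420x560x3 uint8, red, green, blue; 420x560 float32, m along the optical axis (not along the pixel's ray), 0 where there is no reading.
- ctrl.camera_model(name): a dict with "fx", "fy", "cx", "cy" (pixels), "xyz" and "orientation" of the camera in the world; the wrist camera has in their place "tool_from_camera" (4x4, takes a point from camera to tool coordinates, whose origin is the TCP and whose axes are the flange's). Camera axes: x right, y down, z forward; pixel columns grow to the right and rows downward; lengths in m; the calibration is good to about 2 mm. A picture is of the moment at which its call begins: read the wrist's pose just before it. camera_model takes no time and is no camera call.
A pose or a line that the arm cannot do raises ctrl.PlanningError and nothing moves.
- ctrl.hand_in(): hands the job in; it is judged then, once.
The state is a dict: "t": time; "joint_pos": joint angles; "dq": joint speeds; "joint_torque": joint torques, N m; "eef_pos": TCP position; "eef_rot": TCP orientation; "contact_force": force on the tool from outside, world axes, zero at the start; "moment": the same for the moment, N m; "width": finger opening in m; "grip_force": force on a finger pad.
Only numpy, scipy, OpenCV 4.12 (cv2) and the standard library are available. Lean on these libraries where they do the work, as an engineer would, in place of code of your own. Each camera call takes 0.05 s, during which the arm holds its last target. There are 200 camera calls.

## Working session

There is one attempt and no reset: what is moved stays moved. The work goes in short steps, each a Python script; the robot and the scene stay as the last script left them, time stands still between calls to the robot, and variables do not carry over. Pictures are saved under pics/ and viewed, at most 10 in all, crops included, and the job is handed in when it is done.

```bash
ls; mkdir -p pics
cat > h.py <<'E'
import numpy as np, cv2
from bench import ctrl
from scipy.spatial.transform import Rotation as R
def cam(n):
    m=ctrl.camera_model(n); s=ctrl.get_state(); im,d=ctrl.read_camera(n)
    if n=="wrist":
        T=np.eye(4);T[:3,:3]=R.from_quat(s["eef_rot"]).as_matrix();T[:3,3]=s["eef_pos"]
        T=T@np.array(m["tool_from_camera"])
    else:
        T=np.eye(4);T[:3,:3]=R.from_quat(m["orientation"]).as_matrix();T[:3,3]=m["xyz"]
    v,u=np.mgrid[:d.shape[0],:d.shape[1]]
    P=np.stack([(u-m["cx"])/m["fx"]*d,(v-m["cy"])/m["fy"]*d,d],-1)@T[:3,:3].T+T[:3,3]
    P[d==0]=np.nan
    return im,P,T,m
def save(n,im): cv2.imwrite("pics/"+n+".png",im[:,:,::-1])
E
python3 - <<'E'
from h import *
for n in("scene","side"):
    im,P,T,m=cam(n); save(n+"0",im); np.savez("/tmp/"+n,im=im,P=P,T=T); print(n,T.round(3).tolist(),m["fx"])
print(ctrl.get_state()["eef_rot"],ctrl.camera_model("wrist"))
E
```

```text
pics
scene [[-0.489, 0.603, -0.63, 1.087], [0.872, 0.331, -0.361, 0.368], [-0.009, -0.726, -0.687, 0.835], [0.0, 0.0, 0.0, 1.0]] 389.46663424502356
side [[0.716, -0.449, 0.534, -0.192], [-0.698, -0.445, 0.561, -0.64], [-0.014, -0.774, -0.632, 0.742], [0.0, 0.0, 0.0, 1.0]] 451.62389092272
[ 1.81889382e-01  9.83318580e-01 -8.80718641e-04 -2.16049336e-04] {'fx': 296.50444902910084, 'fy': 296.50444902910084, 'cx': 278.21928384769996, 'cy': 210.2717901092292, 'tool_from_camera': array([[ 4.42966296e-04, -9.49068458e-01, -3.15069620e-01,
         8.10366730e-02],
       [ 9.99999902e-01,  4.23150426e-04,  1.31296475e-04,
        -1.58896808e-04],
       [ 8.71250114e-06, -3.15069647e-01,  9.49068553e-01,
        -1.42249022e-01],
       [ 0.00000000e+00,  0.00000000e+00,  0.00000000e+00,
         1.00000000e+00]])}
```

View pics/scene0.png

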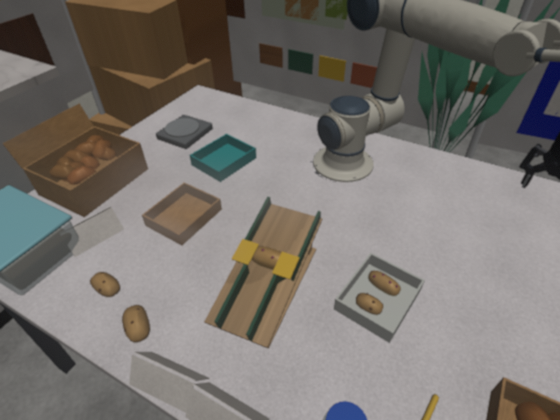

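View pics/side0.png

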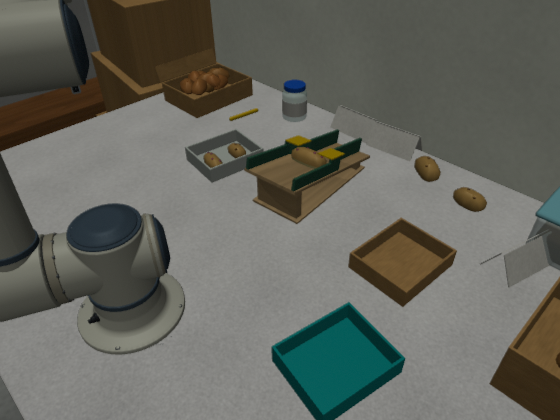

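The scene view shows the chute with yellow lips at (245,252) and (287,265), the potato between them at (264,257), the brown tray at (183,213) and the white tray at (380,295). In the side view, the brown tray is at (403,260) and the chute at (310,165). Next I'll take measurements.

```bash
cat > m.py <<'E'
from h import *
for n in("scene","side"):
    f=np.load(f"/tmp/{n}.npz"); im,P=f["im"],f["P"]
    hsv=cv2.cvtColor(im,cv2.COLOR_RGB2HSV); H,S,V=cv2.split(hsv)
    X,Y,Z=P[...,0],P[...,1],P[...,2]
    near=(X>.2)&(X<.8)&(np.abs(Y)<.45)&(Z<.2)
    yel=near&(H>20)&(H<32)&(S>190)&(Z>.08)
    k,l,st,c=cv2.connectedComponentsWithStats(yel.astype(np.uint8))
    for i in range(1,k):
        if st[i,4]>60:
            p=np.median(P[l==i],0); print(n,"yel",st[i,4],p.round(4),c[i].round())
    gr=near&(H>60)&(H<90)&(S>90)&(Z>.05)
    print(n,"green z range",np.nanpercentile(Z[gr],[2,98]).round(3))
    A=P[gr]; hi=A[A[:,2]>.12]; print("green centroid",A.mean(0).round(3),"high",hi.mean(0).round(3) if len(hi) else None)
    # brown above table
    br=near&(H<22)&(S>80)&(Z>.004)
    k,l,st,c=cv2.connectedComponentsWithStats(br.astype(np.uint8))
    for i in range(1,k):
        if st[i,4]>300:
            p=P[l==i]; r=cv2.minAreaRect(p[:,:2].astype(np.float32)*1000)
            print(n,"brown",st[i],c[i].round(),p.mean(0).round(3),np.percentile(p[:,2],[2,50,98]).round(3),r)
E
python3 m.py
```

```text
scene green z range nan
green centroid [nan nan nan] high None
scene brown [156 194  56  37 671] [184. 212.] [ 0.479 -0.33   0.008] [0.004 0.005 0.045] ((480.76812744140625, -317.0279235839844), (148.24169921875, 148.37771606445312), 84.86013793945312)
scene brown [ 222  209   92  129 4038] [266. 263.] [0.572 0.029 0.08 ] [0.039 0.088 0.114] ((582.7596435546875, 35.846405029296875), (349.00677490234375, 131.03240966796875), 9.519781112670898)
scene brown [ 253  242   62  105 1470] [279. 304.] [0.644 0.105 0.051] [0.005 0.052 0.089] ((586.7239379882812, 97.04918670654297), (325.32183837890625, 38.5733528137207), 5.910293102264404)
scene brown [206 258  37  68 456] [224. 293.] [ 0.685 -0.024  0.055] [0.037 0.054 0.109] ((681.961669921875, -20.47634506225586), (160.06051635742188, 30.26192855834961), 4.279398441314697)
scene brown [369 271  31  24 415] [384. 282.] [0.453 0.298 0.029] [0.015 0.03  0.037] ((449.19580078125, 295.84637451171875), (84.8372802734375, 32.80168914794922), 76.20038604736328)
scene brown [357 294  26  20 349] [369. 303.] [0.533 0.287 0.035] [0.024 0.037 0.043] ((
[... 215 characters left out ...]
 [0.054 0.137]
green centroid [0.561 0.032 0.099] high [0.443 0.019 0.129]
side brown [ 245  143  125   81 4237] [300. 181.] [0.513 0.009 0.058] [0.004 0.059 0.113] ((579.334716796875, 31.6182861328125), (355.83123779296875, 161.1219482421875), 5.195157051086426)
side brown [454 188  32  24 523] [469. 199.] [ 0.779 -0.326  0.032] [0.011 0.034 0.047] ((781.6975708007812, -321.76727294921875), (34.30501174926758, 81.8940200805664), 1.8814257383346558)
side brown [ 349  218  108   87 4713] [401. 260.] [ 0.491 -0.319  0.019] [0.004 0.014 0.046] ((488.69586181640625, -319.00018310546875), (150.9009246826172, 183.38189697265625), 86.37242126464844)
  return np.nanmean(a, axis, out=out, keepdims=keepdims)
m.py:14: RuntimeWarning: Mean of empty slice.
  A=P[gr]; hi=A[A[:,2]>.12]; print("green centroid",A.mean(0).round(3),"high",hi.mean(0).round(3) if len(hi) else None)
  ret = um.true_divide(
```

```bash
cat >> h.py <<'E'
def quat(zax,yax):
    z=np.array(zax,float);z/=np.linalg.norm(z);y=np.array(yax,float);y-=z*(y@z);y/=np.linalg.norm(y)
    return R.from_matrix(np.stack([np.cross(y,z),y,z],1)).as_quat()
E
python3 - <<'E'
from h import *
a=np.radians(7); u=np.array([-np.cos(a),-np.sin(a),0]); ac=np.array([-u[1],u[0],0])
q=quat([0,0,-1],ac)  # x = y cross z
print(R.from_quat(q).as_matrix().round(2)[:,0],u)
p=np.array([.53,.027,.30])
print(ctrl.ik(p,q)); ctrl.reach(p,q)
im,P,T,m=cam("wrist"); save("w0",im); np.savez("/tmp/w",im=im,P=P,T=T); print(ctrl.get_state()["t"])
E
```

```text
[0.99 0.12 0.  ] [-0.99254615 -0.12186934  0.        ]
[-1.32123780e-02 -7.01296741e-02  1.27057298e+00 -4.44089210e-16
  1.94114934e+00  1.43541090e+00]
2.375
```

View pics/w0.png

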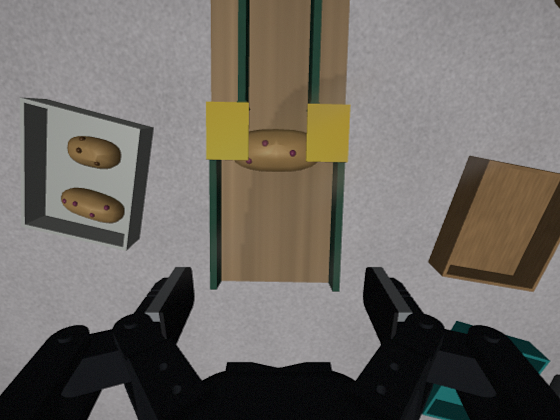

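The wrist view shows the lips at (228,131) and (328,132), the potato at (276,150) under their uphill edge, the hopper below it in the image (towards the robot), and the brown tray at right around (500,220). I'll refine the numbers from this view.

Run:
```python
from h import *
f=np.load("/tmp/w.npz"); im,P=f["im"],f["P"]
H,S,V=cv2.split(cv2.cvtColor(im,cv2.COLOR_RGB2HSV)); Z=P[...,2]
yel=((H>18)&(H<32)&(S>190)&(V>120)&(Z>.1)).astype(np.uint8)
k,l,st,c=cv2.connectedComponentsWithStats(yel); L=[]
for i in range(1,k):
    if st[i,4]>500:
        p=P[l==i]; r=cv2.minAreaRect(p[:,:2].astype(np.float32)*1000); print("lip",st[i],p.mean(0).round(4),r); L.append(r[0])
def wn(mask): return P[mask&np.isfinite(Z)]
# floor in hopper
fl=P[190:270,235:315].reshape(-1,3); fl=fl[np.isfinite(fl[:,2])]
A=np.c_[fl[:,:2],np.ones(len(fl))]; co=np.linalg.lstsq(A,fl[:,2],rcond=None)[0]; print("floor",co,"slope",np.degrees(np.arctan(np.hypot(*co[:2]))),"uphill yaw",np.degrees(np.arctan2(co[1],co[0])))
res=np.abs(A@co-fl[:,2]).std(); print(res)
# potato: above floor plane
hgt=(Z-(P[...,0]*co[0]+P[...,1]*co[1]+co[2]))*np.cos(np.radians(12))
m=(hgt>.007)&(hgt<.05)&(yel==0); m[:,:250]=0;m[:,306:]=0;m[:118]=0;m[190:]=0
p=P[m]; print("pot mid strip",p.min(0),p.max(0),hgt[m].max(),np.argwhere(m).min(0),np.argwhere(m).max(0))
# tray rim
for nm,d in(("w",f),("side",np.load("/tmp/side.npz"))):
    Q=d["P"]; ok=(Q[...,1]<-.2)&(Q[...,1]>-.45)&(Q[...,0]>.35)&(Q[...,0]<.62)&(Q[...,2]>.035)&(Q[...,2]<.055)
    print(nm,ok.sum(),cv2.minAreaRect(Q[ok][:,:2].astype(np.float32)*1000))
```

```text
floor [-0.2119623  -0.02151402  0.19857968] slope 12.027120035684597 uphill yaw -174.20436732138074
0.00045446299299152347
pot mid strip [ 0.54153558 -0.00062068  0.09122964] [0.59294539 0.06692366 0.11726833] 0.04012702820530914 [129 250] [171 305]
w 2314 ((489.9822692871094, -319.412353515625), (153.29037475585938, 180.73353576660156), 86.48323822021484)
side 1137 ((490.18585205078125, -317.89990234375), (152.92941284179688, 185.53262329101562), 86.69233703613281)
```

Run:
```python
from h import *
f=np.load("/tmp/w.npz"); im,P=f["im"],f["P"]
H,S,V=cv2.split(cv2.cvtColor(im,cv2.COLOR_RGB2HSV)); print(H[131,228],S[131,228],V[131,228],P[131,228])
yel=((H>18)&(H<32)&(S>225)&(V>150)).astype(np.uint8)
k,l,st,c=cv2.connectedComponentsWithStats(yel); L=[]
for i in range(1,k):
    if st[i,4]>500:
        p=P[l==i];p=p[np.isfinite(p[:,2])];p=p[np.abs(p[:,2]-np.median(p[:,2]))<.012]
        r=cv2.minAreaRect(p[:,:2].astype(np.float32)*1000); print("lip",st[i],p.mean(0).round(4),r); L.append(p.mean(0))
d=L[0]-L[1]; mid=(L[0]+L[1])/2; print(mid,np.degrees(np.arctan2(d[0],-d[1])))
co=np.array([-0.2119623,-0.02151402,0.19857968]); n=np.r_[-co[:2],1];n/=np.linalg.norm(n)
h=(mid-[0,0,co[:2]@mid[:2]+co[2]])@n
t=mid-n*h; print("h",h,"throat",t)
```

```text
25 169 164 [0.58436065 0.08818914 0.11652356]Traceback (most recent call last):
  File "<stdin>", line 10, in <module>
IndexError: list index out of range
```

Run:
```python
from h import *
f=np.load("/tmp/w.npz"); im,P=f["im"],f["P"]
H,S,V=cv2.split(cv2.cvtColor(im,cv2.COLOR_RGB2HSV)); print(H[131,328],S[131,328],V[131,328])
yel=((H>21)&(H<30)&(S>150)&(V>140)&(P[...,2]>.1)).astype(np.uint8)
k,l,st,c=cv2.connectedComponentsWithStats(yel); L=[]
for i in range(1,k):
    if st[i,4]>500:
        p=P[l==i];p=p[np.isfinite(p[:,2])];p=p[np.abs(p[:,2]-np.median(p[:,2]))<.012]
        r=cv2.minAreaRect(p[:,:2].astype(np.float32)*1000); print("lip",st[i],p.mean(0).round(4),r); L.append(p.mean(0))
d=L[0]-L[1]; mid=(L[0]+L[1])/2; print(mid,np.degrees(np.arctan2(d[0],-d[1])))
co=np.array([-0.2119623,-0.02151402,0.19857968]); n=np.r_[-co[:2],1];n/=np.linalg.norm(n)
h=(mid-[0,0,co[:2]@mid[:2]+co[2]])@n
t=mid-n*h; print("h",h,"throat",t)
```

```text
24 173 164
lip [ 206  102   43   58 2388] [0.5851 0.0893 0.1166] ((584.4013671875, 89.16850280761719), (58.12553787231445, 44.7917366027832), 6.614034652709961)
lip [ 306  104   44   58 2348] [ 0.5958 -0.0168  0.1167] ((595.3856811523438, -16.91136932373047), (58.54823303222656, 44.21973419189453), 5.672235488891602)
[0.59041138 0.03627136 0.11665826] -174.237900746701
h 0.16619906910890808 throat [ 0.55595673  0.03277424 -0.04589259]
```

```bash
cat >> h.py <<'E'
a=np.radians(5.8); u=np.array([-np.cos(a),-np.sin(a),0]); ac=np.array([-u[1],u[0],0]); c12,s12=np.cos(np.radians(12)),np.sin(np.radians(12))
sl=u*c12+np.array([0,0,s12]); n=-u*s12+np.array([0,0,c12]); th=np.array([.5815,.0354,.0748])
def ch(s,y,h): return th+sl*s+ac*y+n*h   # slope coordinates
E
python3 - <<'E'
from h import *
q=quat(-n,ac)
ctrl.set_gripper(.012)
ctrl.reach(ch(-.055,0,.12),q)
print(ctrl.servo_line(ch(-.055,0,.006),feed=.1,until_force=12), ctrl.get_state()["eef_pos"]-ch(-.055,0,.006))
print(ctrl.servo_line(ch(.050,0,.006),feed=.05,until_force=35)); s=ctrl.get_state(); print(s["contact_force"],s["eef_pos"]-ch(.05,0,.006),s["width"])
ctrl.servo_line(ch(.035,0,.006),feed=.08)
ctrl.servo_line(ch(.02,0,.14),feed=.2)
ctrl.reach(ch(.02,0,.19),quat([0,0,-1],ac))
im,P,T,m=cam("wrist"); save("w1",im); np.savez("/tmp/w",im=im,P=P,T=T); print(ctrl.get_state()["t"])
E
```

```text
False [5.58011223e-04 1.37716678e-05 9.86135686e-04]
False
[ 1.08957339  0.03347235 -0.19782639] [ 6.53437545e-05  7.52965729e-06 -1.35066173e-05] 0.011460249249531703
8.8833
```

View pics/w1.png

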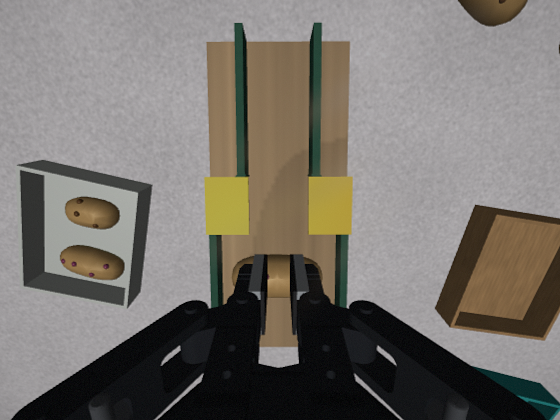

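The potato now lies squarely across the hopper at (277,275), uphill of the lips at (228,205) and (330,205). It is partly hidden by the fingers. I'll measure it.

```bash
cat > pot.py <<'E'
from h import *
f=np.load("/tmp/w.npz"); P=f["P"]; D=P-th
s,y,h=D@sl,D@ac,D@n
m=(h>.008)&(h<.039)&(s>.035)&(s<.14)&(np.abs(y)<.060)
print(m.sum(),s[m].min(),s[m].max(),y[m].min(),y[m].max(),np.percentile(h[m],[50,99]))
for lo in np.arange(-.055,.055,.01):
    k=m&(y>lo)&(y<lo+.01)
    if k.sum()>5: print(round(lo+.005,3),k.sum(),np.percentile(s[k],[1,99]).round(4))
fl=(np.abs(h)<.01)&(s>.0)&(s<.06)&(np.abs(y)<.03); print("floor h",np.median(h[fl]))
E
python3 pot.py
```

```text
1246 0.060537542803471435 0.107366703433784 -0.05279366711129205 0.05025887936457914 [0.03098124 0.0379144 ]
-0.05 101 [0.069  0.0932]
-0.04 62 [0.0642 0.0767]
-0.03 42 [0.0626 0.0668]
-0.01 254 [0.0607 0.1069]
0.0 385 [0.0607 0.1062]
0.01 301 [0.0609 0.1069]
0.03 29 [0.0635 0.0672]
0.04 33 [0.0655 0.0716]
0.05 39 [0.0713 0.0883]
floor h -0.00014689675147212236
```

Run:
```python
from h import *
best=None
for sg in(1,-1):
    q=quat(-n,sg*sl); j=ctrl.ik(ch(.084,-.001,.12),q); print(sg,j)
    if j is not None and (best is None or abs(j[5])<best[0]): best=(abs(j[5]),sg,q)
sg,q=best[1:]; print("use",sg)
ctrl.set_gripper(.075)
ctrl.reach(ch(.084,-.001,.12),q)
print(ctrl.servo_line(ch(.084,-.001,-.001),feed=.08,until_force=8), (ctrl.get_state()["eef_pos"]-ch(.084,-.001,-.001))@n)
ctrl.set_gripper(.03); s=ctrl.get_state(); print(s["width"],s["grip_force"],s["contact_force"])
ctrl.servo_line(ch(.084,-.001,.03),feed=.06)
ctrl.servo_line(ch(.084,-.001,.03)+[0,0,.1],feed=.12); ctrl.hold(.2)
s=ctrl.get_state(); print(s["width"],s["grip_force"],s["contact_force"],s["eef_pos"],s["t"])
im,P,T,m=cam("side"); save("s1",im[60:260,180:480].repeat(2,0).repeat(2,1))
```

```text
1 None
-1 [ 0.00633766  0.07659399  1.29737677 -0.02143745  1.97606304 -0.10128296]
use -1
False 0.0006480375772716243
0.04505801255540822 61.89887870441112 [ 1.57078947 -0.4801569   3.51332191]
0.045139404886510893 61.3403566235138 [-0.87329237 -0.11110908 -0.85382296] [0.50556999 0.02872506 0.2206839 ] 14.8083
```

View pics/s1.png

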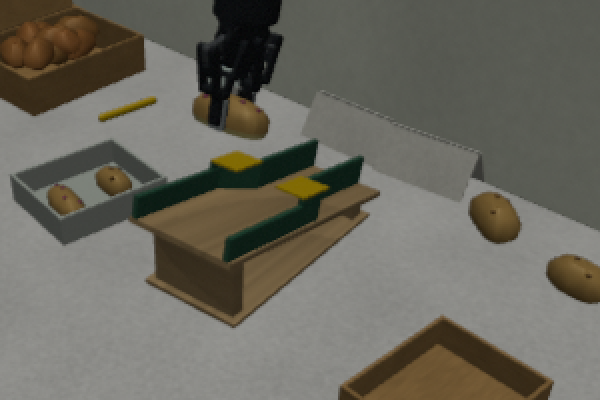

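The potato is held level at (230,115) in the crop, parallel to the lips. Now I'll place it.

Run:
```python
from h import *
b=np.radians(-3.5); tx=np.array([np.cos(b),np.sin(b),0])
t=np.array([.490,-.319,0]); q=quat([0,0,-1],tx)
print(ctrl.ik(t+[0,0,.16],q),ctrl.ik(t+[0,0,.01],q))
ctrl.reach(t+[0,0,.16],q); ctrl.hold(.2)
s=ctrl.get_state(); print(s["width"],s["contact_force"])
ctrl.servo_line(t+[0,0,.025],feed=.1)
print(ctrl.servo_line(t+[0,0,.003],feed=.02,until_force=5)); s=ctrl.get_state(); print(s["eef_pos"],s["contact_force"],s["width"],s["t"])
im,P,T,m=cam("side"); save("s2",im[180:330,300:500].repeat(3,0).repeat(3,1))
```

```text
[-6.35275635e-01  4.72045934e-02  1.40242774e+00 -4.44089210e-16
  1.69196032e+00 -5.74189111e-01] [-6.35275635e-01  1.21050384e-01  1.59435850e+00 -4.44089210e-16
  1.42618377e+00 -5.74189111e-01]
0.04504862018622651 [-0.90109404  0.25843918 -0.96866643]
True
[ 0.48982274 -0.31888335  0.00460121] [-0.20136191 -0.15601358  4.28910279] 0.04487318857268523 18.825
```

View pics/s2.png

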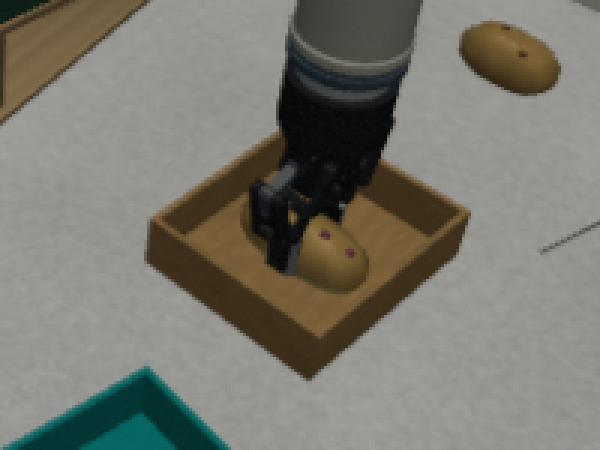

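The potato is resting on the brown tray's floor, centred around (305,250). I'll release it, retract and check.

Run:
```python
from h import *
ctrl.set_gripper(.068); p=np.array(ctrl.get_state()["eef_pos"])
ctrl.servo_line(p+[0,0,.2],feed=.12); ctrl.hold(.3)
im,P,T,m=cam("wrist")
d=P-[.490,-.319,0]
k=(np.abs(d[...,0])<.07)&(np.abs(d[...,1])<.06)&(d[...,2]>.012)&(d[...,2]<.06)
print(k.sum(),P[k].mean(0),np.nanpercentile(d[k][:,2],[50,99.5]),cv2.minAreaRect((P[k][:,:2]*1000).astype(np.float32)))
save("w2",im); s=ctrl.get_state(); print(s["t"],s["contact_force"])
```

```text
3356 [ 0.49020338 -0.31319498  0.03526975] [0.03620353 0.0431286 ] ((490.1664733886719, -318.2989501953125), (103.59121704101562, 46.937862396240234), 85.19586181640625)
21.3833 [ 0.22312391 -0.20543194  0.05454288]
```

View pics/w2.png

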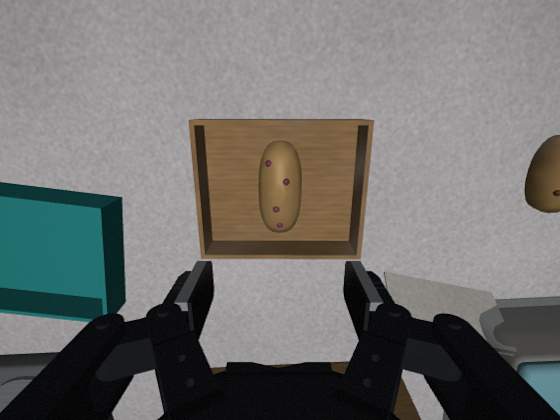

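The potato lies flat in the centre of the brown tray at (280,186). Its top is at 42–43 mm, which matches 5 mm of tray floor plus 37 mm of potato.

```bash
python3 -c "
from bench import ctrl
print(ctrl.hand_in())"
```

```text
the job is handed in; nothing more can be done
None
```

The potato was pushed up clear of the lips, lifted out and set down cut face down in the centre of the brown cardboard tray; I handed the job in at about 21 s, and no verdict was returned.

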